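Change the cheese on the slicing board and hold it in the corner for the knife

TASK

The yellow cheese on the slicing board is done and the red one is next: swap them, so that the yellow cheese lies flat in the wooden tray and the red one on the board. Slide the red cheese into the corner of the board, its long side square against the fence and its end touching the stop, and with one firm diagonal push press it down onto the board and against the fence together, your fingertips a good three centimetres clear of the knife slot on the side away from the stop. Finish while still holding it pressed there, ready for me to slice, and leave the other kitchen things where they stand.

Things in the scene. Friction and masses are not known exactly. Their poses are not given: they have to be found in the camera images.
- board: wooden slicing board, 370 (x) x 260 (y), about 1.8 kg, loose; a lip under its near edge hooks over the trolley's front edge (up to 10 mm of play) and takes forward pushes. Origin: centre of the deck's underside; x points away from the robot to the fence, y left along the fence, z up. Deck top at z = 22 mm, x = -185..158 (the fence's near face), y = -130..130 mm
- deck: the flat light wooden deck of the board, on whose top (22 mm above its origin) the cheese lies; same frame as the board
- fence: the dark fence along the board's far edge, 22 mm thick, 42 mm high above the deck, 256 mm long; origin under its middle, at the level of the deck's top; its near face is 11 mm nearer than the origin
- fence_face (a point): middle of the foot of the fence's near face, where it meets the deck's top; x points away from the robot, y to the left along the fence, z up, like the board's axes
- stop_face (a point): foot of the stop's steel working face, at the deck top; axes like the board's, the face looks to -y. The stop is a brown block 46 mm out from the fence, 20 wide, 50 high, astride the left part of the fence, clamped with a brass screw (does not slip under 25 N). The red cheese's end, 55 mm from its centre, is to touch this face
- stop (a joint): how far the stop is set to the left along the fence, 0 to 0.024 m; its face stands 14 mm plus this value to the left (+y) of the knife slot
- knife_slot (a point): the 4 mm knife slot through the fence (a dark line continues it across the deck), at the fence's near face and deck top, 60 mm left of the board's middle; axes like the board's. The push must be applied at the right (-y side) of the slot
- red_cheese: block of cheese in red wax with a small round paper label on top, 52 (x) x 110 (y) x 60 high, 0.27 to 0.45 kg; origin: centre of its underside, y is its long axis; either end may go to the stop. At the start it lies in the wooden tray
- yellow_cheese: shorter block of cheese in yellow wax with one pale cut end, 52 (x) x 75 (y) x 60 high, about 0.25 kg; origin: centre of its underside, y is its long axis. At the start it lies on the board's deck in front of the fence
- tray: shallow loose wooden tray, 150 (x) x 112 (y) x 20 high, 0.28 kg; floor 4 mm thick, walls 6 mm thick, inside 138 x 100; origin: centre of its underside. It has room for one cheese only. Right of it the near half of the trolley top, from x = 0.33 to 0.48 m and y = -0.03 to 0.11 m, is bare table (z = 0) where a cheese can be set aside
- pepper_mill: tall dark wooden pepper mill, diameter 58, 170 high, stands behind the board; leave alone. Origin: centre of its underside
- jam_jar: glass jar with red lid, 65 x 69 x 86 high, at the back; leave alone. Origin: centre of its underside
- mug: white mug with a band of green diamonds, 83 x 116 x 94 high, at the back right; leave alone. Origin: centre of its underside

How it is judged:
By the outcome, as a careful person would: the job done as asked, in the order asked, and still so for the second after the job is handed in, while the arm keeps its last pose, push and grip.
It also fails if it takes over 72 s, if anything falls off the work surface, if the arm or the gripper's body presses on something with over 40 N, if the wrist force passes 120 N, or if a joint passes its speed limit or range.

ROBOT

A 6-joint arm with a two-finger parallel gripper is mounted at the origin on a cart in front of the work surface, level with it; the furniture and walls round the work are solid. World frame = base frame: x ahead of the robot, y to its left, z up, the work surface at z = 0. Lengths are in m, angles in rad, forces in N, time in s.
With the tool pointing down it reaches from about 0.425 to 0.95 m from the base axis. Payload 3.5 kg.
Tool frame: the origin (TCP) lies between the finger pads, 19 mm behind the fingertips; this is the grasp point; z points along the fingers, y is the line along which they close (so a half turn about z gives the same grasp; the last joint's range is limited). The gripper opens to 85 mm and grips with 20 to 120 N. Pads are 22 mm wide; open, the fingers measure 114 mm over their backs; the gripper's body (76 mm by 85 mm) begins 54 mm behind the grasp point. The pads swing forward as they close: fully open they stand 13 mm farther back than shut.
Start: joints at [1.138, 0.286, 1.577, -0, 1.279, -0.15], TCP at [0.188, 0.648, 0.25] pointing down, gripper open.
Joint ranges: [-2.77, 2.77], [-0.9, 2.22], [0.21, 2.48], [-1.53, 4.67], [0.24, 2.81], [-2.84, 2.84]. Speed limits (rad/s): [2.79, 2.79, 3.14, 3.14, 3.14, 3.14].

INTERFACE

Orientations are given as a unit quaternion [x, y, z, w].
In Python, from plant import get_state, cams, ctrl gives the robot as it stands. The module is installed in compiled form; this text tells all that it offers.
- The arm moves only by the tool jog_arm, never from a script. Its argument "deltas" is text: rows parted by semicolons, each of 6 numbers parted by spaces: the shift along the world's x, y, z normalised to -1 to 1, where 1 is 0.02 m, then the turn, a rotation vector about the world's x, y, z normalised to -1 to 1, where 1 is 0.1 rad. In form: x y z ax ay az; .... A call has 1 to 20 rows; each row shifts and turns the commanded pose from where the row before left it; what a row does not reach is not made up. A row lasts 1/8 s, in which the tool goes at most 62.5 mm and 10.7 degrees, less where a joint would pass 70% of its speed; a pose out of reach is approached as far as the arm can. A call with a number of a shift or a turn outside -1 to 1 is refused whole. A call with a gripper value outside its range is refused whole. "gripper" is the opening, from 0 (shut) to 1 (fully open), set as the call begins (left out, the last holds). The fingers move at their own pace and stop on an object; "squeeze" is the grip in N (left out, the last holds). Time passes only in rows, so rows that do not move let the fingers close. It gives the time, the measured TCP pose, the force, the opening and the grip force at its end, in the units of the state.
- get_state(): the state, without advancing time (a new reading comes with each control period).
- cams.read_camera(name): name is "scene" or "top"; returns a dict with "color" (384x512x3 uint8, blue, green, red), "vfov" (degrees; the focal length in pixels is half the picture's height over the tangent of half this angle, whatever the lens; pixels are square), "cx", "cy" (the principal point, pixels), "rvec" (rotation vector, rad) and "tvec" (3), from world to camera coordinates, as OpenCV has them. Camera axes: x right, y down, z forward; pixel columns grow to the right and rows downward; lengths in m; the calibration is good to about 2 mm. A picture is of the moment at which its call begins. There is no depth.
- ctrl.sign_off(): hands the job in; it is judged then, once.
The state is a dict: "time": time; "qpos": joint angles; "dq": joint speeds; "joint_efforts": joint torques, N m; "eef_pos": TCP position; "tcp_rot": TCP orientation; "contact_force": force on the tool from outside, world axes, zero at the start; "wrist_torque": the same for the moment, N m; "opening": opening from 0.0 (shut) to 1.0 (fully open); "finger_force": force on a finger pad.
Only numpy, scipy, OpenCV 4.12 (cv2) and the standard library are available. Lean on these libraries where they do the work, as an engineer would, in place of code of your own. Each camera call takes 0.05 s, during which the arm holds its last target. There are 200 camera calls.

## Working session

There is one attempt and no reset: what is moved stays moved. The work goes in short steps, Python scripts to look and compute and a tool call to move; the robot and the scene stay as the last step left them, time stands still between calls to the robot, and variables do not carry over. Pictures are saved under pics/ and viewed, at most 10 in all, crops included, and the job is handed in when it is done.

Besides the shell and the picture viewer there is one more tool, called after "Call:" as name(argument=value, ...) on one line, values as JSON. jog_arm: Moves the arm, as the interface text tells. Its arguments: {"type":"object","properties":{"deltas":{"type":"string"},"gripper":{"type":"number"},"squeeze":{"type":"number"}},"required":["deltas"]}

```bash
mkdir -p pics; cat > h.py <<'E'
import numpy as np, cv2
from plant import get_state, cams, ctrl
def cam(n):
    c=cams.read_camera(n); im=c["color"]; f=im.shape[0]/2/np.tan(np.radians(c["vfov"])/2)
    K=np.array([[f,0,c["cx"]],[0,f,c["cy"]],[0,0,1]]); R=cv2.Rodrigues(np.array(c["rvec"],float))[0]; t=np.array(c["tvec"],float).ravel()
    return im,K,R,t
def ray(K,R,t,u,v,z):
    d=R.T@np.linalg.inv(K)@np.array([u,v,1.]); o=-R.T@t
    return o+d*(z-o[2])/d[2]
def proj(K,R,t,P):
    p=(K@(R@np.atleast_2d(P).T+t[:,None])).T
    return p[:,:2]/p[:,2:]
def save(n,f,crop=None,s=1.5):
    im,K,R,t=cam(n)
    if crop: a,b,c,d=crop; im=im[b:d,a:c]
    im=cv2.resize(im,None,fx=s,fy=s,interpolation=cv2.INTER_CUBIC); cv2.imwrite("pics/"+f,im)
    return K,R,t
E
python3 -c "
from h import *
for n in ('scene','top'):
    K,R,t=save(n,n+'0.png'); print(n,K[0],K[1],-R.T@t,R[2])
s=get_state();print(s)"
```

```text
scene [476.68235198   0.         255.1076493 ] [  0.         476.68235198 193.05099892] [-0.27877286 -0.51491097  0.87014463] [ 0.67117513  0.36271171 -0.64650147]
top [465.0194221    0.         245.60220299] [  0.         465.0194221  191.65579133] [ 0.49133444 -0.04793272  1.40887465] [ 0.06667005  0.02731577 -0.9974011 ]
{'time': 0.1, 'qpos': array([ 1.13796761e+00,  2.87100646e-01,  1.57804979e+00,  3.35501892e-05,
        1.27859736e+00, -1.50011231e-01]), 'dq': array([-0.00214326,  0.0009036 , -0.00374636, -0.00133543, -0.00112809,
        0.00043165]), 'joint_efforts': array([ 8.34490766e-04, -4.07299590e+01, -2.93697846e+01, -1.56272085e-04,
        3.42618194e-03, -2.20972134e-05]), 'eef_pos': array([0.1881012 , 0.64767845, 0.24875935]), 'tcp_rot': array([ 1.40942653e-01,  9.90017175e-01, -1.02752545e-03, -3.24982120e-04]), 'contact_force': array([-0.16424086, -0.2314877 , -0.34811285]), 'wrist_torque': array([0.04631637, 0.01080804, 0.01224251]), 'finger_force': 0.0, 'opening': 1.0002032978922024}
```

View pics/top0.png

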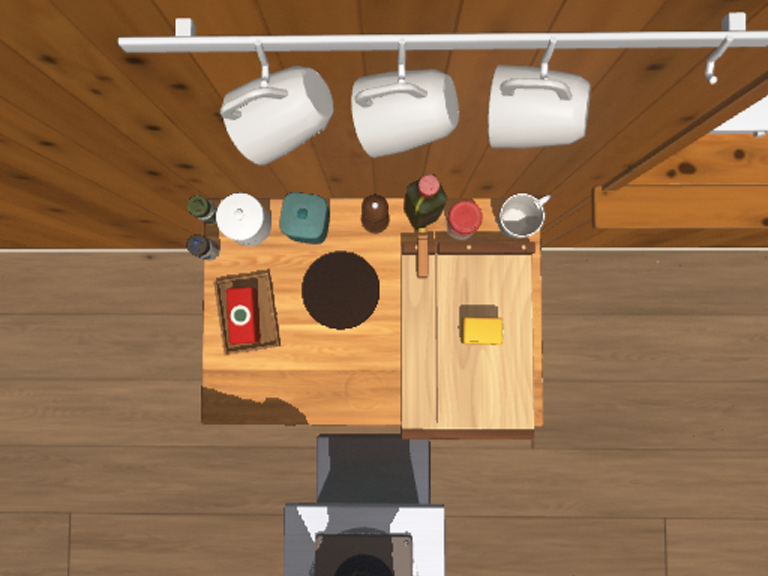

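View pics/scene0.png

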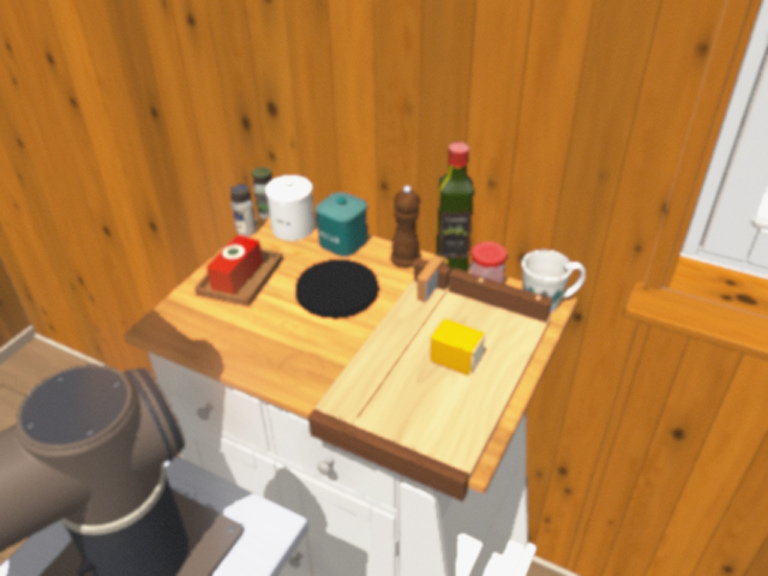

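The top view shows the red cheese in the tray (240,315), the yellow on the board (482,330), the stop at (422,255) and the slot line at u≈437. Next I segment these and look at enlargements.

```bash
cat > seg.py <<'E'
from h import *
def blob(im,lo,hi,roi=None):
    m=cv2.inRange(cv2.cvtColor(im,cv2.COLOR_BGR2HSV),lo,hi)
    n,l,s,c=cv2.connectedComponentsWithStats(m)
    return [(s[i],c[i],(l==i).astype(np.uint8)) for i in np.argsort(-s[1:,4])[:3]+1]
def box(im,K,R,t,lo,hi,z,pick):
    for s,c,m in blob(im,lo,hi):
        if pick(c):
            P=cv2.findContours(m,cv2.RETR_EXTERNAL,cv2.CHAIN_APPROX_NONE)[0][0][:,0,:]
            W=np.array([ray(K,R,t,u,v,z)[:2] for u,v in P],np.float32)
            r=cv2.minAreaRect(W*1000); return r,s[:5]
RED=((0,150,60),(8,255,255)); YEL=((22,180,60),(32,255,255))
E
python3 -c "
from seg import *
im,K,R,t=cam('top')
print(box(im,K,R,t,*RED,.064,lambda c:c[0]<220 and c[1]>170))
print(box(im,K,R,t,*YEL,.082,lambda c:c[0]>250 and c[1]>170))
def warp(im,K,R,t,z,x0,x1,y0,y1,s,f):
    # image: up = +x, left=+y
    c=[(x1,y1),(x1,y0),(x0,y0),(x0,y1)]
    src=proj(K,R,t,[(x,y,z) for x,y in c]).astype(np.float32)
    w,h=int((y1-y0)*s),int((x1-x0)*s)
    M=cv2.getPerspectiveTransform(src,np.float32([(0,0),(w,0),(w,h),(0,h)]))
    return cv2.warpPerspective(im,M,(w,h),flags=cv2.INTER_CUBIC)
a=warp(im,K,R,t,.022,.25,.75,-.35,.05,1200,'b')   # board at deck level
b=warp(im,K,R,t,.02,.40,.65,.2,.45,1200,'t')
cv2.imwrite('pics/w1.png',a); cv2.imwrite('pics/w2.png',cv2.resize(b,None,fx=2,fy=2))
im,K,R,t=cam('scene'); cv2.imwrite('pics/w3.png',cv2.resize(im[150:340,190:390],None,fx=3,fy=3,interpolation=cv2.INTER_CUBIC))
"
```

```text
(((528.7994384765625, 232.88536071777344), (110.66783905029297, 61.572452545166016), 4.10783576965332), array([151, 191,  23,  39, 644], dtype=int32))
(((499.57867431640625, -228.44467163085938), (39.6110725402832, 67.71172332763672), 0.09657938778400421), array([310, 213,  25,  15, 217], dtype=int32))
```

View pics/w1.png

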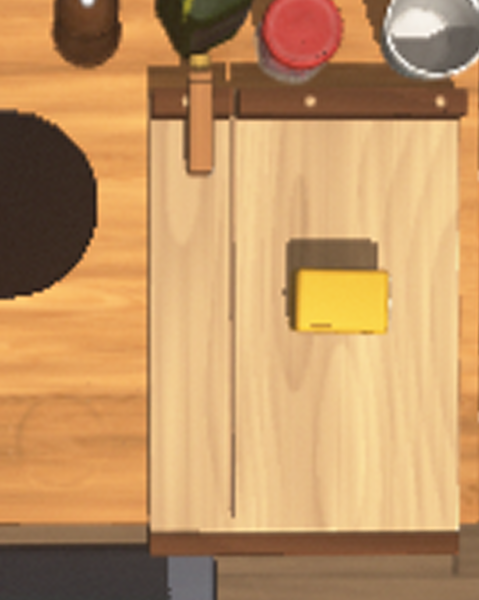

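View pics/w2.png

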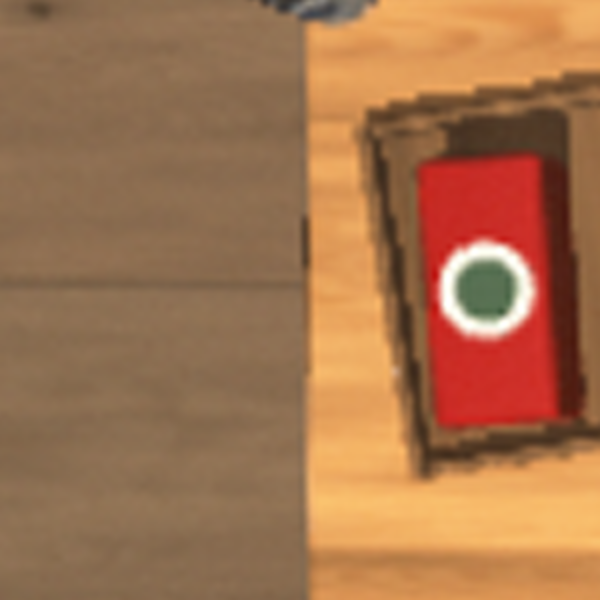

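Measured by hand: the board's yaw is about 0, its fence face is at x≈0.652 and the slot at y≈-0.143. Yellow is at (0.500,-0.228). Red is at about (0.528,0.237) with its long axis 3° off x, and the tray yaw is about 8-9°. One more numeric check covers the tray and the stop.

```bash
python3 -c "
from h import *
im,K,R,t=cam('top')
P=np.array([ray(K,R,t,u/1.5,v/1.5,.02)[:2] for u,v in [(216,277),(270,270),(279,345),(226,353)]],np.float32)
print(P, P.mean(0), cv2.minAreaRect(P*1000))
ys=np.arange(-.15,-.085,.002)
for z,xs in((.072,(.61,.62,.63)),(.022,(.56,.6))):
  row=[]
  for y in ys:
    uv=proj(K,R,t,[(x,y,z) for x in xs]).astype(np.float32)
    row.append(int(cv2.remap(im,uv[:,0],uv[:,1],cv2.INTER_LINEAR).mean()))
  print(z,list(zip((ys*1000).round().astype(int).tolist(),row)))
"
```

```text
[[0.6051594  0.2966477 ]
 [0.61926013 0.18779409]
 [0.46924752 0.16802956]
 [0.4530558  0.27399528]] [0.53668076 0.23161666] ((537.1904296875, 231.04844665527344), (153.7811737060547, 109.74325561523438), 8.470666885375977)
0.072 [(-150, 195), (-148, 192), (-146, 195), (-144, 186), (-142, 165), (-140, 144), (-138, 158), (-136, 190), (-134, 192), (-132, 190), (-130, 186), (-128, 183), (-126, 151), (-124, 133), (-122, 143), (-120, 144), (-118, 146), (-116, 147), (-114, 148), (-112, 146), (-110, 142), (-108, 137), (-106, 103), (-104, 85), (-102, 115), (-100, 161), (-98, 186), (-96, 187), (-94, 188), (-92, 188), (-90, 186), (-88, 180), (-86, 174)]
0.022 [(-150, 195), (-148, 190), (-146, 171), (-144, 153), (-142, 146), (-140, 181), (-138, 187), (-136, 184), (-134, 183), (-132, 185), (-130, 185), (-128, 179), (-126, 176), (-124, 175), (-122, 173), (-120, 173), (-118, 175), (-116, 178), (-114, 180), (-112, 181), (-110, 184), (-108, 185), (-106, 186), (-104, 187), (-102, 187), (-100, 188), (-98, 188), (-96, 189), (-94, 188), (-92, 184), (-90, 179), (-88, 175), (-86, 172)]
```

View pics/w3.png

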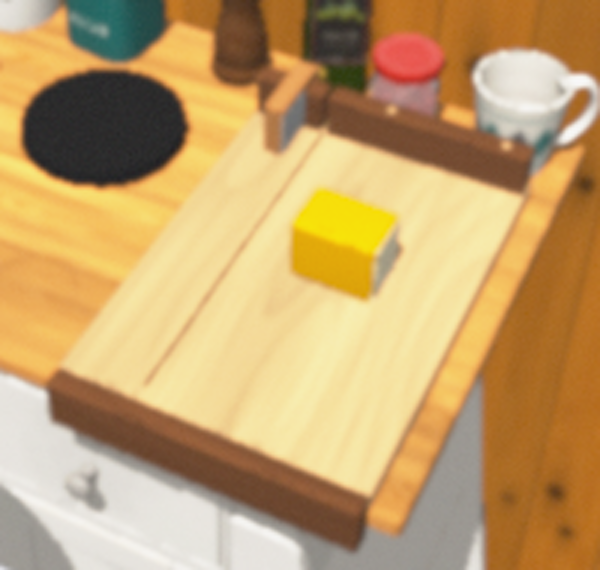

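Call:
jog_arm(deltas="1 -1 0 0 0 -1; 1 -1 0 0 0 -1; 1 -1 0 0 0 -1; 1 -1 0 0 0 -1; 1 -1 0 0 0 -1; 1 -1 0 0 0 -1; 1 -1 0 0 0 -1; 1 -1 0 0 0 -1; 1 -1 0 0 0 -1; 1 -1 0 0 0 -1; 1 -1 0 0 0 -1; 1 -1 0 0 0 -1; 1 -1 0 0 0 -0.88; 1 -1 0 0 0 0; 1 -1 0 0 0 0; 0.5 -1 0 0 0 0; 0 -1 0 0 0 0; 0 -1 0 0 0 0; 0 -1 0 0 0 0; 0 -1 0 0 0 0", gripper=1)

```text
time: 2.75
eef_pos: [0.498, 0.247, 0.2501]
tcp_rot: [0.707, 0.707, 0.0, 0.0]
contact_force: [0.8, -0.4, 1.2]
opening: 1.002
finger_force: 0.0
```

Picture w3 shows the yellow block square to the board with its cut end on the right, and the stop's steel face left of the slot. The stop face is at y≈-0.126 and the tray centre at (0.537,0.231), yaw 8.5°. Now to the yellow cheese.

Call:
jog_arm(deltas="0 -1 0 0 0 0; 0 -1 0 0 0 0; 0 -1 0 0 0 0; 0 -1 0 0 0 0; 0 -1 0 0 0 0; 0 -1 0 0 0 0; 0 -1 0 0 0 0; 0 -1 0 0 0 0; 0 -1 0 0 0 0; 0 -1 0 0 0 0; 0 -1 0 0 0 0; 0 -1 0 0 0 0; 0 -1 0 0 0 0; 0 -1 0 0 0 0; 0 -1 0 0 0 0; 0 -1 0 0 0 0; 0 -1 0 0 0 0; 0 -1 0 0 0 0; 0 -1 -0.5 0 0 0; 0 -1 -0.5 0 0 0")

```text
time: 5.25
eef_pos: [0.4981, -0.1531, 0.2291]
tcp_rot: [0.707, 0.707, -0.0, -0.0]
contact_force: [0.4, 0.7, 0.2]
opening: 1.002
finger_force: 0.0
```

Call:
jog_arm(deltas="0.1 -1 -0.6 0 0 0; 0 -1 -0.6 0 0 0; 0 -1 -0.6 0 0 0; 0 -0.8 -1 0 0 0; 0 0 -1 0 0 0; 0 0 -1 0 0 0; 0 0 -1 0 0 0; 0 0 -1 0 0 0; 0 0 -1 0 0 0; 0 0 -0.55 0 0 0; 0 0 0 0 0 0")

```text
time: 6.62
eef_pos: [0.4996, -0.2275, 0.0617]
tcp_rot: [0.707, 0.707, -0.0, -0.001]
contact_force: [0.8, 0.1, 0.2]
opening: 1.0
finger_force: 0.0
```

Call:
jog_arm(deltas="0 0 0 0 0 0; 0 0 0 0 0 0; 0 0 0 0 0 0; 0 0 0 0 0 0; 0 0 0 0 0 0; 0 0 0 0 0 0", gripper=0, squeeze=30)

```text
time: 7.38
eef_pos: [0.501, -0.2283, 0.0641]
tcp_rot: [0.707, 0.707, 0.0, 0.001]
contact_force: [-0.6, -0.0, 5.3]
opening: 0.604
finger_force: 33.9
```

Call:
jog_arm(deltas="0 0 0.5 0 0 0; 0 0.3 0.8 0 0 0; 0 0.8 0.8 0 0 0; -0.2 1 0 0 0 0; -0.2 1 0 0 0 0; -0.2 1 0 0 0 0; -0.2 1 0 0 0 0; -0.2 1 0 0 0 0; -0.2 1 0 0 0 0; -0.2 1 0 0 0 0; -0.2 1 0 0 0 0; -0.2 1 0 0 0 0; -0.2 1 0 0 0 0; -0.2 1 0 0 0 0; -0.2 1 0 0 0 0; -0.1 0.8 -0.7 0 0 0; 0 0 -0.9 0 0 0; 0 0 -0.9 0 0 0; 0 0 -0.5 0 0 0; 0 0 -0.15 0 0 0")

```text
time: 9.88
eef_pos: [0.4496, 0.0506, 0.0421]
tcp_rot: [0.707, 0.707, -0.001, -0.002]
contact_force: [-10.2, 1.3, 18.8]
opening: 0.608
finger_force: 35.4
```

Call:
jog_arm(deltas="0 0 0 0 0 0; 0 0 0 0 0 0")

```text
time: 10.12
eef_pos: [0.4507, 0.0501, 0.0422]
tcp_rot: [0.707, 0.707, 0.0, 0.0]
contact_force: [0.9, 0.3, -2.7]
opening: 0.602
finger_force: 33.1
```

Call:
jog_arm(deltas="0 0 0 0 0 0; 0 0 0 0 0 0; 0 0 0 0 0 0; 0 0 0 0 0 0", gripper=1)

```text
time: 10.62
eef_pos: [0.4505, 0.0501, 0.0422]
tcp_rot: [0.707, 0.707, 0.0, 0.0]
contact_force: [0.2, 0.1, 0.6]
opening: 1.002
finger_force: 0.0
```

Call:
jog_arm(deltas="0 0 1 0 0 0; 0 0 1 0 0 0; 0 0 1 0 0 0; 0 0 1 0 0 1; 0.27 0.67 0 0 0 1; 0.27 0.67 0 0 0 1; 0.27 0.67 0 0 0 1; 0.27 0.67 0 0 0 1; 0.27 0.67 0 0 0 1; 0.27 0.67 0 0 0 1; 0.27 0.67 0 0 0 1; 0.27 0.67 0 0 0 1; 0.27 0.67 0 0 0 1; 0.27 0.67 0 0 0 1; 0.27 0.67 0 0 0 1; 0.27 0.67 0 0 0 1; 0.27 0.67 0 0 0 1; 0.27 0.64 0 0 0 1; 0 0 0 0 0 1; 0 0 0 0 0 0.28")

```text
time: 13.12
eef_pos: [0.5258, 0.2373, 0.1218]
tcp_rot: [-0.029, 1.0, -0.0, -0.0]
contact_force: [-0.5, -0.1, 0.2]
opening: 1.004
finger_force: 0.0
```

```bash
python3 -c "
from h import *
s=get_state();print(s['time'],s['eef_pos'],s['tcp_rot'],s['qpos'])
im,K,R,t=cam('top');a=im[150:320,120:380]
im,K,R,t=cam('scene');b=im[130:300,70:330]
cv2.imwrite('pics/a.png',cv2.resize(np.hstack([a,b]),(780,255),interpolation=cv2.INTER_CUBIC))"
```

```text
13.125 [0.52580014 0.23730053 0.12181664] [-2.89586018e-02  9.99580592e-01 -7.49214121e-05 -1.85661204e-04] [ 2.48157800e-01  2.12692023e-01  1.91671994e+00 -7.72408800e-05
  1.01257571e+00 -1.38052290e+00]
```

View pics/a.png

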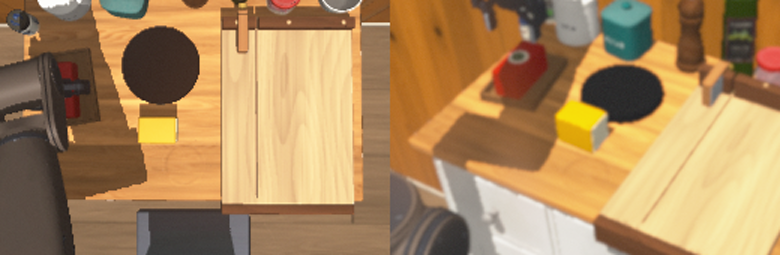

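Yellow stands flat on the bare table at (157,128) in the left crop, and the gripper is over the red cheese. Descend and grasp.

Call:
jog_arm(deltas="0.1 0 -1 0 0 0; 0 0 -1 0 0 0; 0 0 -1 0 0 0; 0 0 -0.75 0 0 0; 0 0 0 0 0 0; 0 0 0 0 0 0")

```text
time: 13.98
eef_pos: [0.5284, 0.2373, 0.0474]
tcp_rot: [-0.029, 1.0, 0.0, 0.0]
contact_force: [0.2, 0.3, -0.9]
opening: 1.002
finger_force: 0.0
```

Call:
jog_arm(deltas="0 0 0 0 0 0; 0 0 0 0 0 0; 0 0 0 0 0 0; 0 0 0 0 0 0; 0 0 0 0 0 0; 0 0 0 0 0 0", gripper=0, squeeze=40)

```text
time: 14.72
eef_pos: [0.5287, 0.2375, 0.0481]
tcp_rot: [-0.029, 1.0, 0.0, 0.001]
contact_force: [-0.6, 0.4, 6.9]
opening: 0.604
finger_force: 44.3
```

Call:
jog_arm(deltas="0 0 0.5 0 0 0; 0 0 0.9 0 0 0; 0 0 1 0 0 0; 0 0 1 0 0 0; 0 -0.5 1 0 0 -1; 0 -1 0 0 0 -1; 0 -1 0 0 0 -1; 0 -1 0 0 0 -1; 0 -1 0 0 0 -1; 0 -1 0 0 0 -1; 0 -1 0 0 0 -1; 0 -1 0 0 0 -1; 0 -1 0 0 0 -1; 0 -1 0 0 0 -1; 0 -1 0 0 0 -1; 0 -1 0 0 0 -1; 0 -1 0 0 0 -1; 0 -1 0 0 0 -1; 0 -1 0 0 0 -1; 0 -1 0 0 0 -1")

```text
time: 17.23
eef_pos: [0.5281, -0.0736, 0.1364]
tcp_rot: [0.698, 0.716, 0.0, 0.001]
contact_force: [1.2, 0.1, -3.2]
opening: 0.608
finger_force: 43.6
```

Call:
jog_arm(deltas="0 -1 0 0 0 -0.28; 0 -1 0 0 0 0; 0.6 -1 0 0 0 0; 0.8 -1 0 0 0 0; 1 -1 0 0 0 0; 1 -0.6 0 0 0 0; 0.2 0 0 0 0 0; 0 0 -0.5 0 0 0; 0 0 -0.5 0 0 0; 0 0 0 0 0 0; 0 0 0 0 0 0")

```text
time: 18.6
eef_pos: [0.5996, -0.1845, 0.1149]
tcp_rot: [0.707, 0.707, -0.0, -0.0]
contact_force: [1.0, -0.5, -4.6]
opening: 0.603
finger_force: 43.5
```

```bash
python3 -c "
from h import *
s=get_state();print(s['time'],s['eef_pos'],s['tcp_rot'],s['qpos'],s['contact_force'])
im,K,R,t=cam('top');a=im[150:320,250:380]
im,K,R,t=cam('scene');b=im[130:300,200:400]
cv2.imwrite('pics/b.png',cv2.resize(np.hstack([a,b]),None,fx=2.4,fy=2.4,interpolation=cv2.INTER_CUBIC))"
```

```text
18.6 [ 0.59964946 -0.18451357  0.11486625] [ 7.06963982e-01  7.07249525e-01 -7.84462363e-05 -1.76865541e-04] [-4.60019990e-01  3.23316866e-01  1.79346238e+00 -4.17187442e-05
  1.02519873e+00 -4.60402154e-01] [ 1.00985174 -0.51987145 -4.60502814]
```

View pics/b.png

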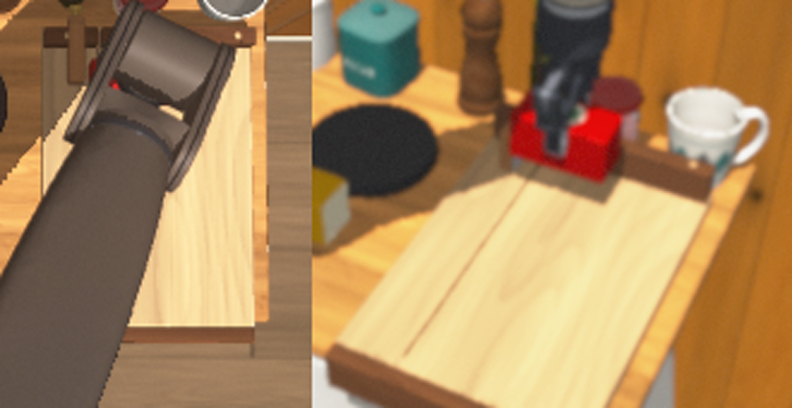

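The red cheese is held level over the board, just right of the stop. Lower and release it with a narrow opening.

Call:
jog_arm(deltas="0 -0.1 -0.8 0 0 0; 0 0 -0.8 0 0 0; 0 0 -0.5 0 0 0; 0 0 -0.3 0 0 0; 0 0 -0.08 0 0 0; 0 0 0 0 0 0; 0 0 0 0 0 0")

```text
time: 19.58
eef_pos: [0.6004, -0.187, 0.0662]
tcp_rot: [0.707, 0.707, 0.0, 0.001]
contact_force: [-1.4, 1.0, 0.6]
opening: 0.603
finger_force: 44.1
```

Call:
jog_arm(deltas="0 0 0 0 0 0; 0 0 0 0 0 0; 0 0 0 0 0 0", gripper=0.68)

```text
time: 19.95
eef_pos: [0.6002, -0.187, 0.0657]
tcp_rot: [0.707, 0.707, 0.0, 0.0]
contact_force: [0.4, 0.2, 0.5]
opening: 0.683
finger_force: 0.0
```

Call:
jog_arm(deltas="0 0 0.6 0 0 0; 0 0 1 0 0 0; 0 0 1 0 0 0; 0 0 0.9 0 0 0")

```text
time: 20.45
eef_pos: [0.6005, -0.1871, 0.138]
tcp_rot: [0.707, 0.707, 0.0, 0.001]
contact_force: [-0.7, -0.3, 0.8]
opening: 0.678
finger_force: 0.0
```

Call:
jog_arm(deltas="-0.6 1 0 0 0 0; -0.6 1 0 0 0 0; -0.6 1 0 0 0 0; -0.6 1 0 0 0 0; -0.6 1 0 0 0 0; -0.6 1 0 0 0 0; -0.6 1 0 0 0 0; -0.6 1 0 0 0 0; -0.6 1 0 0 0 0; -0.6 1 0 0 0 0; -0.6 1 0 0 0 0; -0.6 0.85 0 0 0 0; -0.3 0 -0.7 0 0 0; 0 0 -1 0 0 0; 0 0 -1 0 0 0; 0 0 -1 0 0 0; 0 0 -1 0 0 0; 0 0 0 0 0 0; 0 0 0 0 0 0", gripper=1)

```text
time: 22.82
eef_pos: [0.4501, 0.0499, 0.0416]
tcp_rot: [0.707, 0.707, 0.0, 0.0]
contact_force: [-0.9, 0.8, 0.5]
opening: 1.0
finger_force: 0.0
```

Call:
jog_arm(deltas="0 0 0 0 0 0; 0 0 0 0 0 0; 0 0 0 0 0 0; 0 0 0 0 0 0; 0 0 0 0 0 0; 0 0 0 0 0 0", gripper=0, squeeze=30)

```text
time: 23.58
eef_pos: [0.4508, 0.0501, 0.0423]
tcp_rot: [0.707, 0.707, 0.001, 0.001]
contact_force: [-0.5, 0.3, 5.2]
opening: 0.607
finger_force: 33.8
```

```bash
python3 -c "
from h import *
im,K,R,t=cam('top')
P=[ray(K,R,t,u,v,.02)[:2] for u,v in [(144,184.7),(180,180),(186,230),(150.7,235.3)]]
a=im[160:260,120:220];b=im[150:250,255:355]
cv2.imwrite('pics/c.png',cv2.resize(np.hstack([a,b]),None,fx=4,fy=4,interpolation=cv2.INTER_CUBIC))"
```

```text
(no output)
```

View pics/c.png

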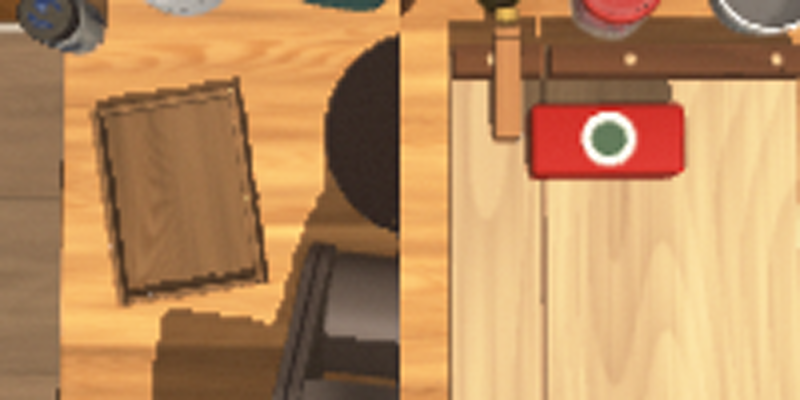

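The tray is unmoved, centred at (0.5365,0.2315) with yaw ≈0.143. The red cheese is square on the board with small gaps to the stop and fence. Now yellow goes into the tray.

Call:
jog_arm(deltas="0 0 0.6 0 0 0; 0 0 1 0 0 0; 0 0 0.9 0 0 -1; 0.32 0.7 0 0 0 -1; 0.32 0.7 0 0 0 -1; 0.32 0.7 0 0 0 -1; 0.32 0.7 0 0 0 -1; 0.32 0.7 0 0 0 -1; 0.32 0.7 0 0 0 -1; 0.32 0.7 0 0 0 -1; 0.32 0.7 0 0 0 -1; 0.32 0.7 0 0 0 -1; 0.32 0.7 0 0 0 -1; 0.32 0.7 0 0 0 -1; 0.32 0.7 0 0 0 -1; 0.32 0.68 0 0 0 -1; 0.13 0 0 0 0 -0.27; 0 0 -1 0 0 0; 0 0 -0.8 0 0 0; 0 0 -0.35 0 0 0")

```text
time: 26.12
eef_pos: [0.5335, 0.2309, 0.0462]
tcp_rot: [0.997, 0.072, -0.003, 0.001]
contact_force: [-14.4, -5.0, 29.2]
opening: 0.606
finger_force: 36.6
```

Call:
jog_arm(deltas="0 0 -0.2 0 0 0; 0 0 0 0 0 0; 0 0 0 0 0 0")

```text
time: 26.5
eef_pos: [0.5359, 0.2316, 0.0463]
tcp_rot: [0.997, 0.072, -0.001, 0.0]
contact_force: [-4.5, -1.0, 9.6]
opening: 0.605
finger_force: 33.9
```

Call:
jog_arm(deltas="0 0 0 0 0 0; 0 0 0 0 0 0; 0 0 0 0 0 0; 0 0 1 0 0 0; 0 0 1 0 0 0; 0 0 1 0 0 0; 0 0 1 0 0 1; 0 -1 0.5 0 0 1; 0 -1 0 0 0 1; 0 -1 0 0 0 1; 0 -1 0 0 0 1; 0 -1 0 0 0 1; 0 -1 0 0 0 1; 0 -1 0 0 0 1; 0 -1 0 0 0 1; 0 -1 0 0 0 1; 0 -1 0 0 0 1; 0 -1 0 0 0 1; 0 -1 0 0 0 1; 0 -1 0 0 0 1", gripper=0.85)

```text
time: 29.0
eef_pos: [0.5362, -0.029, 0.1362]
tcp_rot: [0.715, 0.699, 0.001, 0.001]
contact_force: [0.8, 0.4, -0.2]
opening: 0.851
finger_force: 0.0
```

Call:
jog_arm(deltas="0 -1 0 0 0 0.27; 0 -1 0 0 0 0; 0 -1 0 0 0 0; 0.2 -1 0 0 0 0; 0.6 -1 0 0 0 0; 0.8 -1 0 0 0 0; 0.8 -1 0 0 0 0; 0.8 -0.9 0 0 0 0; 0 0 0 0 0 0; 0 0 0 0 0 0", gripper=0.7)

```text
time: 30.25
eef_pos: [0.5992, -0.186, 0.1339]
tcp_rot: [0.707, 0.707, -0.0, -0.001]
contact_force: [0.2, -0.1, -0.2]
opening: 0.7
finger_force: 0.0
```

```bash
python3 -c "
from h import *
s=get_state();print(s['time'],s['eef_pos'],s['tcp_rot'],s['opening'])
im,K,R,t=cam('top');a=im[160:260,120:260]
im,K,R,t=cam('scene');b=im[130:270,230:390];c=im[130:230,110:250]
a=cv2.resize(np.vstack([a,c]),None,fx=2.5,fy=2.5,interpolation=cv2.INTER_CUBIC)
b=cv2.resize(b,None,fx=2.7,fy=2.7,interpolation=cv2.INTER_CUBIC);b=cv2.copyMakeBorder(b,0,500-b.shape[0],0,0,cv2.BORDER_CONSTANT)
cv2.imwrite('pics/d.png',np.hstack([a,b]))"
```

```text
30.25 [ 0.59916681 -0.18602119  0.13394719] [ 7.07180570e-01  7.07032607e-01 -1.30590783e-04 -7.19277808e-04] 0.7004502756957953
```

View pics/d.png

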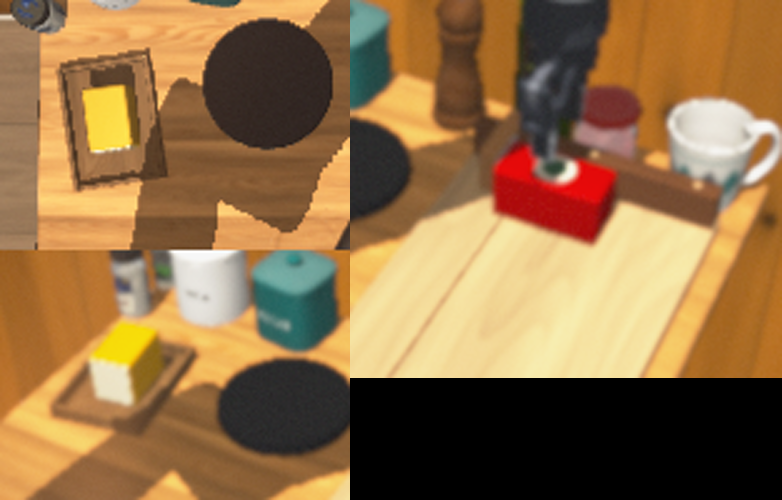

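Yellow lies flat in the tray at (108,118), and red is on the board. Now grip red lightly and slide it to the stop.

Call:
jog_arm(deltas="0.05 -0.05 -1 0 0 0; 0 0 -1 0 0 0; 0 0 -1 0 0 0; 0 0 -0.35 0 0 0; 0 0 0 0 0 0; 0 0 0 0 0 0")

```text
time: 31.1
eef_pos: [0.6013, -0.1875, 0.0682]
tcp_rot: [0.707, 0.707, 0.0, 0.001]
contact_force: [0.5, -0.3, -0.3]
opening: 0.701
finger_force: 0.0
```

Call:
jog_arm(deltas="0 0 0 0 0 0; 0 0 0 0 0 0; 0 0 0 0 0 0; 0 0 0 0 0 0; 0.05 0.05 0 0 0 0; 0.05 0.05 0 0 0 0; 0.05 0.05 0 0 0 0", gripper=0, squeeze=20)

```text
time: 31.98
eef_pos: [0.6037, -0.1857, 0.0685]
tcp_rot: [0.707, 0.707, -0.001, 0.001]
contact_force: [-3.0, -4.0, 5.2]
opening: 0.604
finger_force: 24.4
```

Call:
jog_arm(deltas="0 0.05 0 0 0 0; 0 0.05 0 0 0 0")

```text
time: 32.22
eef_pos: [0.6044, -0.1837, 0.0686]
tcp_rot: [0.707, 0.707, -0.0, 0.002]
contact_force: [-1.4, -4.1, 5.0]
opening: 0.604
finger_force: 24.2
```

Call:
jog_arm(deltas="0 0.07 0 0 0 0; 0 0.07 0 0 0 0; 0 0 0 0 0 0")

```text
time: 32.6
eef_pos: [0.6046, -0.1814, 0.0686]
tcp_rot: [0.707, 0.707, -0.001, 0.002]
contact_force: [-0.6, -6.1, 4.7]
opening: 0.602
finger_force: 24.2
```

Call:
jog_arm(deltas="0 0.07 0 0 0 0; 0 0 0 0 0 0")

```text
time: 32.85
eef_pos: [0.6045, -0.181, 0.0687]
tcp_rot: [0.707, 0.707, -0.001, 0.003]
contact_force: [-0.5, -8.3, 5.2]
opening: 0.605
finger_force: 24.1
```

Stop contact is felt: the cheese stopped at y≈-0.181, as computed. Release, rise and tilt into a 45° fork for the diagonal push.

Call:
jog_arm(deltas="0 -0.02 0 0 0 0; 0 0 0 0 0 0; 0 0 0.6 0 0 0; 0 0 1 0 0 0; 0 0 1 0 0 0; 0 0 1 0 0 0", gripper=0.67)

```text
time: 33.6
eef_pos: [0.6042, -0.1786, 0.1419]
tcp_rot: [0.707, 0.707, 0.0, 0.001]
contact_force: [0.1, -0.3, 0.3]
opening: 0.667
finger_force: 0.0
```

Call:
jog_arm(deltas="-1 0 0.5 0 -0.5 0; -1 -0.3 0.5 0 -1 0; -1 -0.3 0 0 -1 0; -0.8 0 0 0 -1 0; 0 0 0 0 -1 0; 0 0 0 0 -1 0; 0 0 0 0 -1 0; 0 0 0 0 -1 0; 0 0 -0.5 0 -0.35 0; 0 0 0 0 0 0; 0 0 0 0 0 0", gripper=0.5)

```text
time: 34.98
eef_pos: [0.5284, -0.1908, 0.1509]
tcp_rot: [0.653, 0.653, 0.271, 0.271]
contact_force: [0.5, 0.5, 0.6]
opening: 0.502
finger_force: 0.0
```

```bash
python3 -c "
from h import *
from scipy.spatial.transform import Rotation as Ro
s=get_state();r=Ro.from_quat(s['tcp_rot']).as_matrix();print(s['time'],s['eef_pos'],r.round(3),s['qpos'].round(2),s['contact_force'])
im,K,R,t=cam('top');a=im[150:250,250:370]
b,K,R,t=cam('scene');b=b[110:260,210:390]
a=cv2.resize(a,None,fx=3,fy=3,interpolation=cv2.INTER_CUBIC);b=cv2.resize(b,None,fx=2.4,fy=2,interpolation=cv2.INTER_CUBIC)
cv2.imwrite('pics/e.png',np.hstack([a,b]))"
```

```text
34.975 [ 0.52835318 -0.19079094  0.15085117] [[-0.     0.706  0.708]
 [ 1.     0.001 -0.001]
 [-0.001  0.708 -0.706]] [-0.73 -0.09  2.32  1.11  0.55 -1.61] [0.47133251 0.47609151 0.62859136]
```

View pics/e.png

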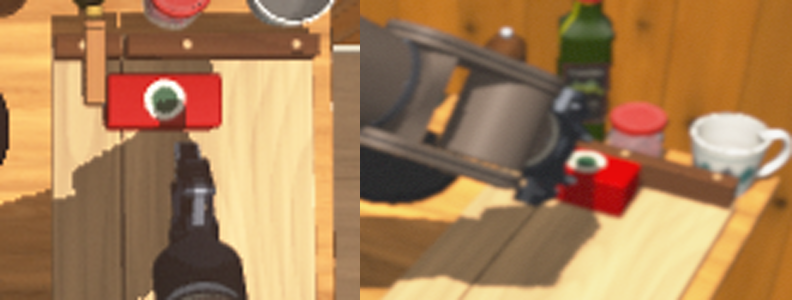

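The fork is ready in front of the near top edge, and the cheese's left end is at the stop. I approach, then slide forward with the lower finger and a slight +y bias.

Call:
jog_arm(deltas="0.5 -0.1 -1 0 0 0; 0.6 0 -1 0 0 0; 0.7 0 -0.8 0 0 0; 0.2 0 -0.4 0 0 0; 0.2 0 0 0 0 0; 0.15 0 0 0 0 0; 0.15 0 0 0 0 0; 0.1 0 0 0 0 0; 0 0 0 0 0 0")

```text
time: 36.2
eef_pos: [0.5799, -0.1925, 0.0857]
tcp_rot: [0.653, 0.653, 0.271, 0.271]
contact_force: [0.4, 0.4, -0.3]
opening: 0.505
finger_force: 0.0
```

Call:
jog_arm(deltas="0.15 0.01 0 0 0 0; 0.15 0.01 0 0 0 0; 0.15 0.01 0 0 0 0; 0.15 0.01 0 0 0 0; 0.1 0.01 0 0 0 0; 0.1 0.01 0 0 0 0")

```text
time: 36.95
eef_pos: [0.5957, -0.1913, 0.0852]
tcp_rot: [0.653, 0.653, 0.27, 0.27]
contact_force: [-4.2, -2.6, 0.7]
opening: 0.498
finger_force: 1.6
```

Call:
jog_arm(deltas="0.1 0.01 0 0 0 0; 0.1 0.01 0 0 0 0; 0.1 0.01 0 0 0 0; 0 0 0 0 0 0")

```text
time: 37.45
eef_pos: [0.601, -0.1905, 0.085]
tcp_rot: [0.653, 0.654, 0.27, 0.27]
contact_force: [-9.2, -1.7, 4.2]
opening: 0.503
finger_force: 4.8
```

Call:
jog_arm(deltas="0.1 0.01 0 0 0 0; 0 0 0 0 0 0")

```text
time: 37.7
eef_pos: [0.6027, -0.1904, 0.085]
tcp_rot: [0.653, 0.654, 0.27, 0.27]
contact_force: [-12.8, -1.9, 6.4]
opening: 0.499
finger_force: 6.3
```

Call:
jog_arm(deltas="0.1 0.01 0 0 0 0; 0 0 0 0 0 0")

```text
time: 37.95
eef_pos: [0.6032, -0.1904, 0.0847]
tcp_rot: [0.654, 0.654, 0.269, 0.27]
contact_force: [-30.3, -1.5, 18.7]
opening: 0.498
finger_force: 14.9
```

```bash
cat > chk.py <<'E'
from h import *
im,K,R,t=cam('top')
hsv=cv2.cvtColor(im,cv2.COLOR_BGR2HSV); red=(((hsv[...,0]<9)|(hsv[...,0]>171))&(hsv[...,1]>170)&(hsv[...,2]>70)).astype(np.float32)
g=im.astype(np.float32)
def samp(a,p): 
    uv=proj(K,R,t,p).astype(np.float32); return cv2.remap(a,uv[:,0],uv[:,1],cv2.INTER_LINEAR).reshape(len(p),-1)
X=np.arange(.56,.70,.001);Y=np.arange(-.30,-.08,.001)
for y in (-.24,-.23,-.22,-.21,-.16,-.15,-.14,-.13):
    m=samp(red,[(x,y,.082) for x in X])[:,0]>.5; print('y',y,'x',X[m][[0,-1]].round(4) if m.any() else None,m.sum())
for x in (.605,.615,.625,.635,.645):
    m=samp(red,[(x,y,.082) for y in Y])[:,0]>.5; print('x',x,'y',Y[m][[0,-1]].round(4) if m.any() else None,m.sum())
# fence near top edge (z .064) and stop right edge (z .072), slot
for y in (-.26,-.28,-.30,-.32):
    v=samp(g,[(x,y,.064) for x in X]).mean(1); i=np.argmin(np.diff(cv2.GaussianBlur(v[:,None],(1,5),0)[:,0])); print('fence',y,X[i])
for x in (.62,.63):
    v=samp(g,[(x,y,.072) for y in np.arange(-.14,-.09,.002)]).mean(1); print(x,v.astype(int).tolist())
E
python3 chk.py
```

```text
y -0.24 x None 0
y -0.23 x [0.601 0.652] 52
y -0.22 x [0.598 0.698] 60
y -0.21 x [0.624 0.692] 32
y -0.16 x [0.598 0.652] 38
y -0.15 x [0.598 0.652] 55
y -0.14 x [0.598 0.652] 55
y -0.13 x [0.598 0.652] 55
x 0.605 y [-0.233 -0.126] 65
x 0.615 y [-0.233 -0.126] 57
x 0.625 y [-0.233 -0.126] 59
x 0.635 y [-0.233 -0.123] 70
x 0.645 y [-0.234 -0.123] 98
fence -0.26 0.6480000000000001
fence -0.28 0.6480000000000001
fence -0.3 0.6480000000000001
fence -0.32 0.6860000000000002
0.62 [106, 106, 106, 105, 105, 101, 89, 76, 91, 147, 154, 157, 158, 159, 159, 157, 153, 124, 100, 103, 166, 202, 201, 202, 203, 203]
0.63 [105, 105, 104, 105, 105, 101, 90, 78, 93, 146, 154, 158, 159, 161, 160, 157, 153, 124, 100, 103, 164, 200, 201, 202, 204, 204]
```

The camera puts the cheese at x 0.599-0.652 and y -0.234 to -0.125, so it is square on the fence. The Fy reaction seen while sliding shows it bears on the stop. Now I balance the diagonal press, with less forward and more down.

Call:
jog_arm(deltas="-0.03 0 -0.08 0 0 0; 0 0 0 0 0 0")

```text
time: 38.25
eef_pos: [0.603, -0.1902, 0.0826]
tcp_rot: [0.654, 0.654, 0.269, 0.27]
contact_force: [-18.9, -1.1, 9.3]
opening: 0.496
finger_force: 9.6
```

Call:
jog_arm(deltas="0 0.02 -0.08 0 0 0; 0 0 0 0 0 0")

```text
time: 38.5
eef_pos: [0.603, -0.1901, 0.0812]
tcp_rot: [0.654, 0.654, 0.269, 0.27]
contact_force: [-21.4, -2.6, 10.7]
opening: 0.502
finger_force: 10.6
```

Call:
jog_arm(deltas="0 0 -0.08 0 0 0; 0 0 0 0 0 0")

```text
time: 38.75
eef_pos: [0.603, -0.1901, 0.0794]
tcp_rot: [0.654, 0.654, 0.269, 0.27]
contact_force: [-19.5, -2.0, 9.0]
opening: 0.502
finger_force: 9.5
```

Call:
jog_arm(deltas="0 0 -0.08 0 0 0; 0 0 0 0 0 0")

```text
time: 39.0
eef_pos: [0.6031, -0.1901, 0.0782]
tcp_rot: [0.654, 0.653, 0.269, 0.27]
contact_force: [-21.4, -1.7, 11.9]
opening: 0.499
finger_force: 17.9
```

Call:
jog_arm(deltas="0 0 -0.05 0 0 0; 0 0 0 0 0 0")

```text
time: 39.25
eef_pos: [0.6032, -0.1901, 0.0781]
tcp_rot: [0.654, 0.653, 0.27, 0.271]
contact_force: [-28.6, -0.4, 19.2]
opening: 0.494
finger_force: 21.7
```

Call:
jog_arm(deltas="-0.02 0 -0.03 0 0 0; 0 0 0 0 0 0; 0 0 0 0 0 0; 0 0 0 0 0 0; 0 0 0 0 0 0; 0 0 0 0 0 0; 0 0 0 0 0 0; 0 0 0 0 0 0")

```text
time: 40.25
eef_pos: [0.6032, -0.1901, 0.0781]
tcp_rot: [0.653, 0.653, 0.27, 0.271]
contact_force: [-29.0, -0.7, 20.4]
opening: 0.499
finger_force: 22.1
```

```bash
python3 chk.py | head -13; python3 -c "
from seg import *
s=get_state();print(s['time'],s['eef_pos'],s['contact_force'],s['wrist_torque'])
im,K,R,t=cam('top');print(box(im,K,R,t,*YEL,.064,lambda c:c[1]>170))"
```

```text
y -0.24 x None 0
y -0.23 x [0.601 0.652] 52
y -0.22 x [0.598 0.698] 60
y -0.21 x [0.621 0.692] 35
y -0.16 x [0.598 0.652] 41
y -0.15 x [0.598 0.652] 55
y -0.14 x [0.598 0.652] 55
y -0.13 x [0.598 0.652] 55
x 0.605 y [-0.233 -0.126] 68
x 0.615 y [-0.233 -0.125] 60
x 0.625 y [-0.233 -0.126] 59
x 0.635 y [-0.233 -0.123] 71
x 0.645 y [-0.234 -0.123] 98
40.3 [ 0.60318325 -0.1900991   0.07806416] [-28.72738494  -1.07426346  20.08173289] [-0.06704214  1.6628027  -0.04122163]
(((536.5770263671875, 231.27847290039062), (69.13262176513672, 47.732032775878906), 8.03861141204834), array([153, 195,  19,  25, 332], dtype=int32))
```

The hold is steady, but the fingertip edge is only about 34-36 mm from the slot. I back off along the diagonal, shift 6 mm further away and press again.

Call:
jog_arm(deltas="-0.2 0 0.2 0 0 0; -0.3 0 0.3 0 0 0; 0 -0.16 0 0 0 0; 0 -0.16 0 0 0 0; 0.2 0 -0.2 0 0 0; 0.1 0 -0.1 0 0 0; 0.1 0.01 -0.1 0 0 0; 0 0 0 0 0 0")

```text
time: 41.35
eef_pos: [0.6024, -0.1959, 0.0788]
tcp_rot: [0.653, 0.654, 0.27, 0.27]
contact_force: [-2.4, -0.5, 1.4]
opening: 0.5
finger_force: 1.9
```

Call:
jog_arm(deltas="0.05 0.01 -0.05 0 0 0; 0.05 0.01 -0.05 0 0 0; 0 0 0 0 0 0; 0 0 0 0 0 0; 0 0 0 0 0 0; 0 0 0 0 0 0; 0 0 0 0 0 0; 0 0 0 0 0 0")

```text
time: 42.35
eef_pos: [0.6031, -0.1959, 0.0784]
tcp_rot: [0.653, 0.654, 0.27, 0.271]
contact_force: [-32.4, 2.6, 23.9]
opening: 0.498
finger_force: 17.2
```

```bash
python3 chk.py | head -13; python3 -c "
from h import *
s=get_state();print(s['time'],s['eef_pos'],s['contact_force'])"
```

```text
y -0.24 x None 0
y -0.23 x [0.601 0.652] 52
y -0.22 x [0.605 0.698] 53
y -0.21 x [0.627 0.692] 29
y -0.16 x [0.598 0.652] 38
y -0.15 x [0.598 0.652] 55
y -0.14 x [0.597 0.652] 56
y -0.13 x [0.598 0.652] 55
x 0.605 y [-0.233 -0.126] 62
x 0.615 y [-0.233 -0.123] 56
x 0.625 y [-0.233 -0.123] 57
x 0.635 y [-0.233 -0.125] 63
x 0.645 y [-0.234 -0.123] 98
42.4 [ 0.60308871 -0.19590573  0.078398  ] [-30.55951089   1.89879336  25.38777012]
```

The tool pushes slightly away from the stop (Fy +2 N), so I bias it toward the stop.

Call:
jog_arm(deltas="0 0.05 0 0 0 0; 0 0.04 0 0 0 0; 0 0 0 0 0 0; 0 0 0 0 0 0; 0 0 0 0 0 0; 0 0 0 0 0 0")

```text
time: 43.15
eef_pos: [0.6031, -0.1958, 0.0784]
tcp_rot: [0.654, 0.653, 0.268, 0.272]
contact_force: [-29.0, -0.9, 23.4]
opening: 0.5
finger_force: 16.3
```

Call:
jog_arm(deltas="0 0.05 0 0 0 0; 0 0 0 0 0 0; 0 0 0 0 0 0; 0 0 0 0 0 0; 0 0 0 0 0 0")

```text
time: 43.78
eef_pos: [0.6031, -0.1957, 0.0785]
tcp_rot: [0.654, 0.652, 0.268, 0.273]
contact_force: [-28.8, -4.1, 22.1]
opening: 0.502
finger_force: 15.9
```

```bash
python3 -c "
from h import *
s=get_state();print(s['time'],s['eef_pos'],s['contact_force']);print(ctrl.sign_off())"
```

```text
43.775 [ 0.60309908 -0.19568597  0.07847861] [-28.77018111  -4.14792992  22.0732905 ]
the job is handed in; nothing more can be done
None
```

The job is handed in at 43.8 s: yellow lies flat in the tray, and red is held in the corner against fence and stop (stop contact judged from the side force, as the camera can't resolve under about 1 mm), pressed about 29 N forward and 22 N down with the fingertips about 4 cm clear of the slot.

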